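Hold the collet case open for inspection

TASK

The grey steel collet case has a milled bracket lying on its lid: take the bracket off and gently set it down upright on the cart's top, clear of the case, with the lid still shut. Then lift the lid to 60 degrees from shut and hold it there in the gripper so that the contents can be checked; the lid falls shut if let go, so never let it slam, and finish while still holding it. Leave the flanged bush, the loose collet and the hex key near the case where they are.

Things in the scene. Friction and masses are not known exactly. Their poses are not given: they have to be found in the camera images.
- case: Fixed open-topped grey sheet-steel case, 110 (x) x 160 (y) x 55 mm high without its lid, walls 4 mm. Origin: centre of its underside, on the cart's top. Its x axis points from the front (tab side, towards the robot) to the hinge side, y to the left, z up. Two collets and a small bush are fixed inside.
- case_lid (a joint): Opening angle of the lid in rad: 0 shut, growing as the front edge rises; 60 degrees is 1.047; stop at 1.45. The lid (about 0.35 kg, sheet 4 mm thick, 113 x 166 mm, top face 59 mm above the cart's top when shut) falls shut when let go; next to no hinge friction.
- lid_hinge (a point): Middle of the hinge line at the rear upper edge of the case (case frame: x +55, y 0, z 55 mm), with the case's axes. It does not move with the lid. The hinge line runs along the case's y axis.
- lid_tab (a point): Grip point in the aluminium pull tab that sticks forward from the middle of the lid's front edge; turns with the lid. Tab 16 mm thick (along the hinge line), 20 high, 58 long. The point lies 35 mm before the edge, 145 from the hinge line, 52 above the cart when shut. Axes: x towards the hinge, y along it, z out of the lid's top. Pinched across 16 mm, the tab pivots between the fingers: no tilting needed.
- bracket: Loose milled bracket of light metal lying on the lid: flange 46 (x) x 72 (y) x 10 mm with an upright square block, 32 (x) x 32 (y) mm, on its middle; the block's top is 36 mm above the underside. About 0.16 kg. Origin: centre of its underside; z up. It must end upright (block on top) on the cart's top (z = 0); round x 0.47, y -0.27 that is always empty.
- bush_a: Bystander: loose flanged bush, 45 mm across, 30 mm high, standing on the cart to the left of the case. Origin: centre of its underside.
- collet_a: Bystander: loose slotted collet, 26 mm across, 34 mm high, standing on the cart to the left of the case. Origin: centre of its underside.
- hex_key: Bystander: loose hex key, 36 x 99 x 9 mm, lying flat on the cart behind the case towards the vice. Origin: centre of its underside.
Things that resemble listed ones, but are neither listed nor needed, are in the scene too. Leave any blue or pink look-alike of the bracket alone.

How it is judged:
By the outcome, as a careful person would: the job done as asked, in the order asked, and still so for the second after the job is handed in, while the arm keeps its last pose, push and grip.
It also fails if it takes over 51 s, if anything falls off the work surface, if the arm or the gripper's body presses on something with over 40 N, if the wrist force passes 120 N, or if a joint passes its speed limit or range.

ROBOT

A 7-joint arm with a two-finger parallel gripper is mounted at the origin on a cart in front of the work surface, level with it; the furniture and walls round the work are solid. World frame = base frame: x ahead of the robot, y to its left, z up, the work surface at z = 0. Lengths are in m, angles in rad, forces in N, time in s.
With the tool pointing down it reaches from about 0.35 to 0.9 m from the base axis. Payload 19.9 kg.
Tool frame: the origin (TCP) lies midway between the tips of the shut fingers; the grasp point (between the pads) lies arm.grip_point_offset behind it (arm.grip_point_offset is the distance from the TCP to the grasp point, in m); z points along the fingers, y is the line along which they close (so a half turn about z gives the same grasp; the last joint's range is limited). The gripper opens to 94 mm and grips with 3 to 60 N. Pads are 16 mm wide; open, the fingers measure 119 mm over their backs; the gripper's body (75 mm by 177 mm) begins 78 mm behind the grasp point.
Start: joints at [1.06, 0.417, -0.01, 1.614, 0.005, 1.111, -0.053], TCP at [0.282, -0.558, 0.205] pointing down, gripper open.
Joint ranges: [-2.81, 2.81], [-0.39, 2.02], [-1.27, 1.25], [0.06, 2.57], [-1.19, 4.33], [0.19, 2], [-2.82, 2.82]. Speed limits (rad/s): [1.89, 1.89, 2.39, 2.39, 3.01, 3.01, 3.01].

INTERFACE

Orientations are given as a 3x3 rotation matrix whose columns are the frame's x, y, z axes.
In Python, from cell import arm, camera, camera_info gives the robot as it stands. The module is installed in compiled form; this text tells all that it offers. Calls block until the motion is done:
- arm.goto(position, orientation): joint-space move of the TCP to a pose.
- arm.movel(position, attitude=None, velocity=0.15, contact_N=None): straight line of the TCP; attitude=None keeps the orientation; velocity is the mean speed in m/s. With contact_N (N) it stops when the force on the tool has changed by that much, and returns True; else False.
- arm.set_joints(angles): joint-space move.
- arm.grip(opening, effort=None): opening from 0.0 (shut) to 1.0 (fully open); effort is the grip in N (None keeps the last); returns when the fingers have stopped.
- arm.hold(seconds).
- arm.inverse_kinematics(position, orientation): joint angles nearest the present ones, or None.
- arm.read_state(): the state.
- camera(name): name is "side" or "top"; returns the picture (384x512x3 uint8, red, green, blue); there is no depth.
- camera_info(name): a dict with "intrinsics" (3x3 intrinsics, pixels), "origin" and "orientation" of the camera in the world. Camera axes: x right, y down, z forward; pixel columns grow to the right and rows downward; lengths in m; the calibration is good to about 2 mm. A picture is of the moment at which its call begins. camera_info takes no time and is no camera call.
A pose or a line that the arm cannot do raises arm.Unreachable and nothing moves.
- arm.job_done(): hands the job in; it is judged then, once.
The state is a dict: "time_s": time; "qpos": joint angles; "joint_velocities": joint speeds; "effort": joint torques, N m; "ee_pos": TCP position; "tool_rot": TCP orientation; "force": force on the tool from outside, world axes, zero at the start; "moment": the same for the moment, N m; "finger_gap": opening from 0.0 (shut) to 1.0 (fully open); "finger_force": force on a finger pad.
Only numpy, scipy, OpenCV 4.12 (cv2) and the standard library are available. Lean on these libraries where they do the work, as an engineer would, in place of code of your own. Each camera call takes 0.05 s, during which the arm holds its last target. There are 200 camera calls.

## Working session

There is one attempt and no reset: what is moved stays moved. The work goes in short steps, each a Python script; the robot and the scene stay as the last script left them, time stands still between calls to the robot, and variables do not carry over. Pictures are saved under pics/ and viewed, at most 10 in all, crops included, and the job is handed in when it is done.

```bash
mkdir -p pics; python3 - <<'E'
from cell import arm,camera,camera_info
import cv2
for n in("side","top"):
    cv2.imwrite(f"pics/{n}0.png",camera(n)[:,:,::-1]); i=camera_info(n); print(n,i)
print(arm.grip_point_offset, arm.read_state())
E
```

```text
side {'intrinsics': array([[436.89967048,   0.        , 250.7879029 ],
       [  0.        , 436.89967048, 203.07136072],
       [  0.        ,   0.        ,   1.        ]]), 'origin': array([0.14649831, 0.77076257, 0.55623325]), 'orientation': array([[-0.87091352, -0.24938077,  0.42346059],
       [-0.49120285,  0.46829485, -0.73445197],
       [-0.01514621, -0.8476492 , -0.53034086]])}
top {'intrinsics': array([[385.41098915,   0.        , 254.21907278],
       [  0.        , 385.41098915, 195.35859773],
       [  0.        ,   0.        ,   1.        ]]), 'origin': array([0.45837165, 0.08528952, 0.91051096]), 'orientation': array([[-0.01164647, -0.99447714,  0.10430521],
       [-0.99988492,  0.01259655,  0.00845455],
       [-0.00972174, -0.10419474, -0.9945094 ]])}
0.0188 {'time_s': 0.1, 'qpos': array([ 1.06051407,  0.41789971, -0.01029695,  1.61410624,  0.00469205,
        1.11069155, -0.05299093]), 'joint_velocities': array([ 6.88500942e-04, -2.66823153e-03,  8.11822845e-04, -2.02315899e-05,
        3.08494881e-06, -1.64461007e-03, -1.46035876e-03]), 'effort': array([ 1.21828583e-03, -8.52573824e+01,  6.39934391e-01, -4.26689994e+01,
       -4.89523506e-02,  1.64185558e-02, -1.13145035e-05]), 'ee_pos': array([ 0.28221308, -0.5572815 ,  0.20490021]), 'tool_rot': array([[ 8.92115502e-01,  4.51807060e-01, -5.58641497e-04],
       [ 4.51807398e-01, -8.92115025e-01,  9.25569089e-04],
       [-8.01938244e-05, -1.07811289e-03, -9.99999416e-01]]), 'force': array([ 0.22583162, -0.28601485, -1.05058634]), 'moment': array([-0.0439164 , -0.00588032,  0.04563654]), 'finger_force': 0.0, 'finger_gap': 1.0000749578672241}
```

View pics/top0.png

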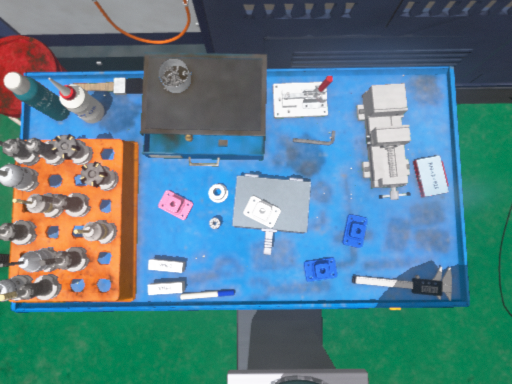

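View pics/side0.png

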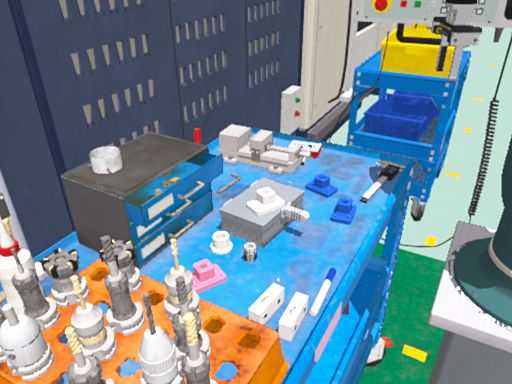

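Candidates for the bracket: pink (176,204), blue (355,230), blue (320,268), and bare metal on the lid (263,211) in the top view. By the description it is the metal one on the lid. I'll check that in a close crop.

```bash
python3 - <<'E'
import cv2
a=cv2.imread("pics/top0.png")[165:265,200:333]; cv2.imwrite("pics/c1.png",cv2.resize(a,None,fx=6,fy=6,interpolation=cv2.INTER_CUBIC))
a=cv2.imread("pics/side0.png")[170:270,200:333]; cv2.imwrite("pics/c2.png",cv2.resize(a,None,fx=6,fy=6,interpolation=cv2.INTER_CUBIC))
E
```

```text
(no output)
```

View pics/c1.png

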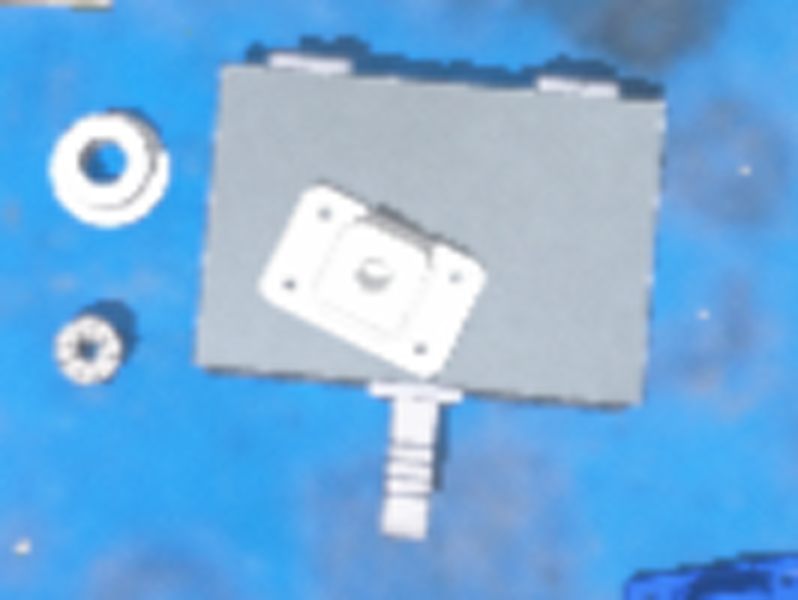

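View pics/c2.png

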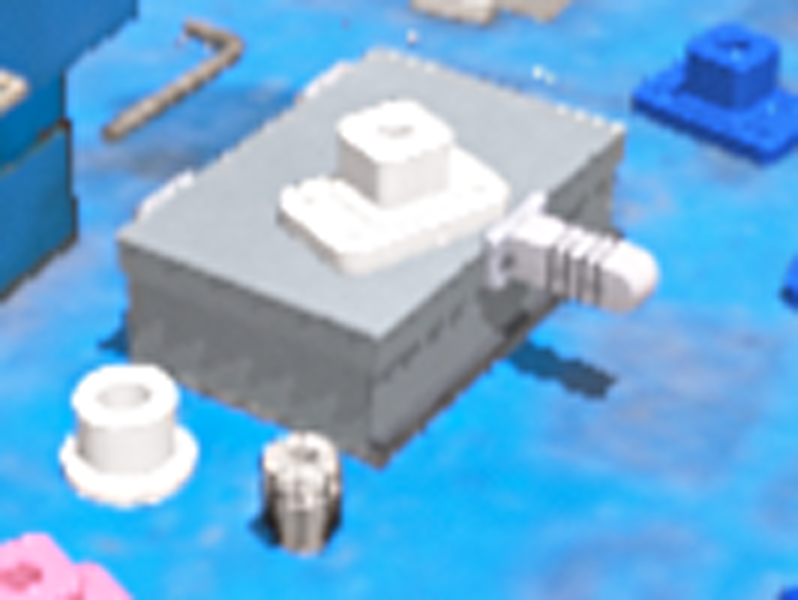

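The crops confirm that the bracket is the bare metal one on the lid, with its block's hole at top (262.3,210.5). It lies about 27° from the lid's long axis. The lid corners are at crop (222,67), (665,98), (640,405) and (198,368), and the tab runs to (405,540).

```bash
cat >h.py <<'E'
import numpy as np, cv2
from cell import arm,camera,camera_info
def px2w(name,uv,z):
    i=camera_info(name); uv=np.atleast_2d(np.asarray(uv,float))
    d=np.c_[uv,np.ones(len(uv))]@np.linalg.inv(i["intrinsics"]).T@i["orientation"].T
    o=i["origin"]; return o+d*((z-o[2])/d[:,2])[:,None]
def crop(uv,o): return (np.asarray(uv,float)+.5)/6-.5+np.array(o)
def down(yaw): # tool pointing down, closing line y at angle yaw from world x
    y=np.array([np.cos(yaw),np.sin(yaw),0]); z=np.array([0,0,-1.]); return np.c_[np.cross(y,z),y,z]
E
python3 - <<'E'
from h import *
np.set_printoptions(precision=4,suppress=True)
T=(200,165);S=(200,170)
L=px2w("top",crop([(222,67),(665,98),(640,405),(198,368)],T),.059);print("lid",L,L.mean(0))
LS=px2w("side",crop([(382,50),(625,128),(378,335),(118,240)],S),.059);print("lid side (rr?,fr,fl,rl)",LS,LS.mean(0))
F=px2w("top",crop([(315,183),(488,268),(432,377),(260,288)],T),.069);print("flange",F,F.mean(0))
print("hole",px2w("top",crop([(374,273)],T),.095),px2w("side",crop([(400,130)],S),.095))
B=px2w("top",crop([(413,395),(405,540)],T),.062);print("tab",B)
for A in(L,):
  print("dirs",[np.degrees(np.arctan2(*(A[i]-A[j])[[1,0]])) for i,j in((0,1),(3,2),(0,3),(1,2))])
print("fl dirs",[np.degrees(np.arctan2(*(F[i]-F[j])[[1,0]])) for i,j in((0,1),(3,2),(0,3),(1,2))])
print("others bush",px2w("top",crop([(100,165),(88,348)],T),.03))
E
```

```text
lid [[ 0.5922  0.1314  0.059 ]
 [ 0.5784 -0.033   0.059 ]
 [ 0.4651 -0.0208  0.059 ]
 [ 0.4806  0.141   0.059 ]] [0.5291 0.0547 0.059 ]
lid side (rr?,fr,fl,rl) [[ 0.5726 -0.0292  0.059 ]
 [ 0.4641 -0.0182  0.059 ]
 [ 0.4818  0.1439  0.059 ]
 [ 0.5893  0.1358  0.059 ]] [0.527  0.0581 0.059 ]
flange [[0.5473 0.0971 0.069 ]
 [0.5154 0.0344 0.069 ]
 [0.476  0.0555 0.069 ]
 [0.5091 0.1176 0.069 ]] [0.5119 0.0762 0.069 ]
hole [[0.5123 0.0763 0.095 ]] [[0.5092 0.0766 0.095 ]]
tab [[0.4697 0.0623 0.062 ]
 [0.4173 0.066  0.062 ]]
dirs [np.float64(85.20308290749551), np.float64(84.55209387981917), np.float64(-4.908328651934927), np.float64(-6.136499348115545)]
fl dirs [np.float64(63.002300482251435), np.float64(61.97378398857202), np.float64(-28.172088020954526), np.float64(-28.140241372537798)]
others bush [[0.5594 0.1801 0.03  ]
 [0.4894 0.1847 0.03  ]]
```

Both views agree within 3 mm: bracket centre (0.511, 0.0764) with yaw −28°, case yaw −5.1°, hinge (0.5826, 0.0515). Closing along the bracket's long axis keeps the gripper body clear of the cabinet.

```bash
cat >>h.py <<'E'
def best(p,yaw):
    q0=arm.read_state()["qpos"]; c=[(np.abs(q-q0).max(),y) for y in(yaw,yaw+np.pi) if (q:=arm.inverse_kinematics(p,down(y))) is not None and abs(q[6])<2.6]
    return min(c)[1]
def st():
    s=arm.read_state(); print(round(s["time_s"],2),s["ee_pos"].round(4),s["force"].round(1),"gap",round(s["finger_gap"]*94,1),"ff",round(s["finger_force"],1),flush=True)
E
python3 - <<'E'
from h import *
p=np.array([.511,.0764,.16]); y=best(p,np.radians(62.2)); print(y)
arm.goto(p,down(y)); st()
print(arm.movel([.511,.0764,.0725],velocity=.08,contact_N=6)); st()
arm.grip(0.0,20); st()
cv2.imwrite("pics/g.png",cv2.resize(camera("side")[120:270,180:380,::-1],None,fx=4,fy=4))
E
```

```text
1.085594794740473
2.5 [0.5113 0.0755 0.1599] [0.  0.4 0.2] gap 94.1 ff 0.0
False
3.74 [0.5113 0.0764 0.0729] [ 0.5 -0.5  0.2] gap 94.0 ff 0.0
4.72 [0.511  0.0764 0.0725] [0.2 0.2 0.4] gap 31.0 ff 20.0
```

View pics/g.png

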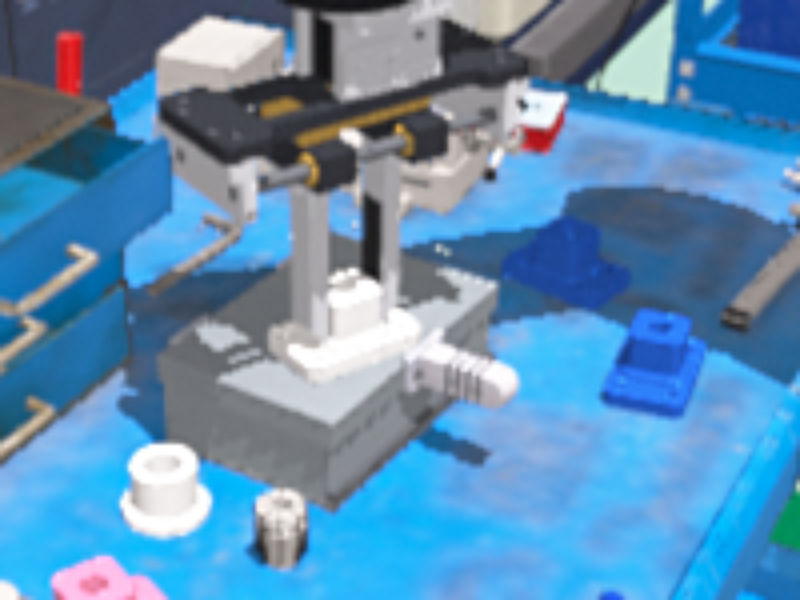

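The bracket is gripped squarely (31 mm gap at 20 N) and the lid is still shut. Next I lift it, carry it over and set it down.

```bash
python3 - <<'E'
from h import *
s=arm.read_state()["ee_pos"]
arm.movel([.511,.0764,.15],velocity=.1); st()
y=best([.467,-.273,.11],np.pi/2)
arm.goto([.467,-.273,.11],down(y)); st()
arm.movel([.467,-.273,.024],velocity=.1); st()
print(arm.movel([.467,-.273,.0105],velocity=.02,contact_N=3)); st()
cv2.imwrite("pics/p.png",cv2.resize(camera("side")[90:240,230:430,::-1],None,fx=4,fy=4))
E
```

```text
5.7 [0.5107 0.0762 0.1495] [-0.2  0.1 -2. ] gap 30.7 ff 20.0
7.03 [ 0.4676 -0.2718  0.1101] [ 0.8  0.3 -1.2] gap 31.0 ff 20.0
8.04 [ 0.4674 -0.2731  0.0245] [-0.  -0.4 -1.4] gap 30.6 ff 20.0
True
8.58 [ 0.467  -0.273   0.0131] [ 1.  -0.1  0.9] gap 30.3 ff 20.0
```

View pics/p.png

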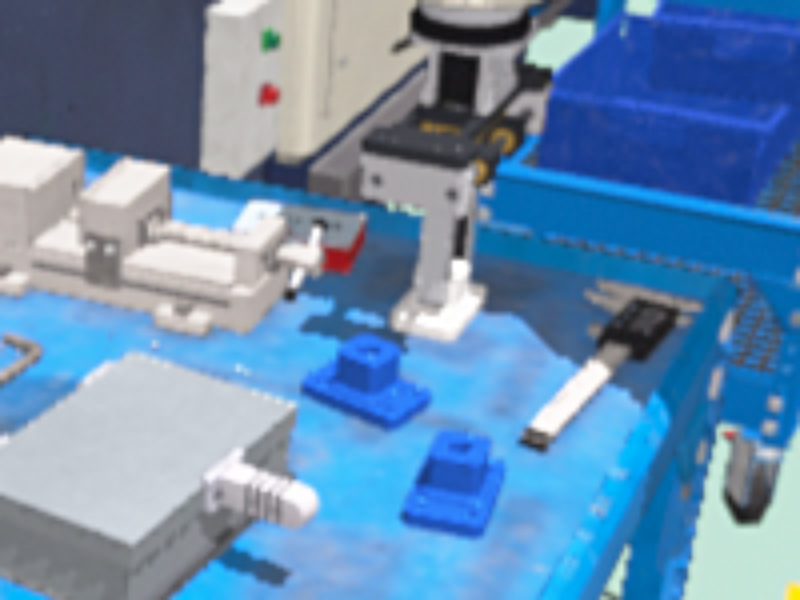

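The bracket is on the cart (contact at TCP z 13.1 mm, 13.5 expected), upright and clear of the blue ones. I'll release it, move to the tab and grip that.

```bash
cat >>h.py <<'E'
YC=np.radians(-5.1); XC=np.array([np.cos(YC),np.sin(YC),0]); H=np.array([.5826,.0515,.055])
def tab(a,dz=-.0188): # TCP for lid angle a
    r=.145;b=-.003
    return H-XC*(r*np.cos(a)+b*np.sin(a))+np.array([0,0,r*np.sin(a)+b*np.cos(a)+dz])
E
python3 - <<'E'
from h import *
arm.grip(1.0); st()
arm.movel([.467,-.273,.12],velocity=.15)
p=tab(0)+[0,0,.09]; y=best(p,np.pi/2+YC)
arm.goto(p,down(y)); st()
print(arm.movel(tab(0),velocity=.08,contact_N=6)); st()
arm.grip(0,30); st()
cv2.imwrite("pics/t.png",np.vstack([cv2.resize(camera(n)[a:a+100,b:b+200,::-1],None,fx=3,fy=3) for n,a,b in(("side",165,210),("top",175,220))]))
E
```

```text
9.7 [ 0.4666 -0.2729  0.0131] [-0.2  0.5  0.1] gap 94.0 ff 0.0
11.84 [0.4385 0.0635 0.123 ] [-0.3 -0.5 -0.3] gap 93.8 ff 0.0
False
13.12 [0.4384 0.0644 0.0336] [-0.5 -0.6 -0.5] gap 94.0 ff 0.0
14.29 [0.4381 0.0642 0.0332] [ 0.1 -0.6  1.1] gap 15.8 ff 30.0
```

View pics/t.png

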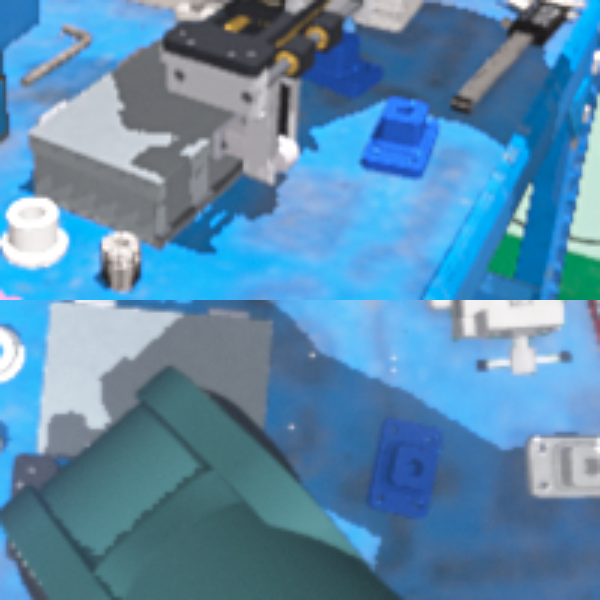

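The tab is gripped (15.8 mm gap) and the bracket stands upright on the cart. Now I lift along the arc while watching the force.

```bash
python3 - <<'E'
from h import *
for a in range(6,61,6):
    arm.movel(tab(np.radians(a)),velocity=.06); s=arm.read_state()
    f=np.linalg.norm(s["force"]); print(a,s["force"].round(1),s["moment"].round(2))
    if f>25: print("STOP");break
arm.hold(.3); st()
cv2.imwrite("pics/l.png",cv2.resize(camera("side")[130:280,180:380,::-1],None,fx=4,fy=4,interpolation=cv2.INTER_CUBIC))
E
```

```text
6 [-3.1 -1.5 -1.7] [-0.41  0.74 -0.22]
12 [-4.  -3.3 -2.1] [-0.65  1.07 -0.24]
18 [-3.9 -4.4 -1.7] [-0.99  0.98 -0.24]
24 [-4.2 -5.6 -1.3] [-1.34  0.74 -0.27]
30 [-1.9 -6.5 -1.5] [-1.56  0.52 -0.25]
36 [-2.6 -7.1 -1. ] [-1.81  0.42 -0.27]
42 [-1.7 -8.2  0.1] [-2.    0.32 -0.22]
48 [-1.9 -9.  -0. ] [-2.27  0.29 -0.19]
54 [-2.  -9.1 -0.6] [-2.41  0.19 -0.24]
60 [ -0.3 -11.2  -1.4] [-2.55  0.15 -0.25]
18.77 [0.5138 0.0565 0.1617] [-0.8 -9.6 -2.7] gap 15.9 ff 30.0
```

View pics/l.png

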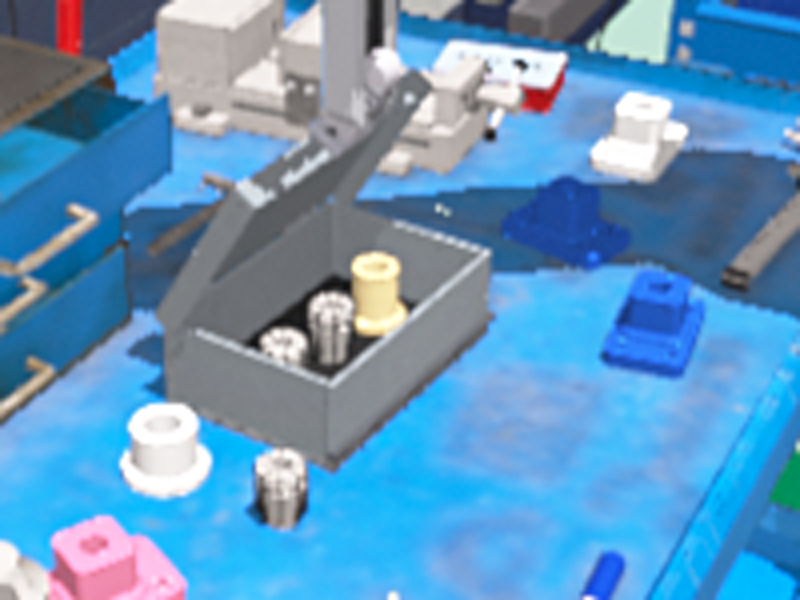

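The lid is raised, its contents are visible and the bracket is upright at (640,140). I'll check the angle by projecting the lid's front corners and comparing them with crop pixels (front-left about (243,182), front-right about (415,72)).

```bash
python3 - <<'E'
from h import *
i=camera_info("side"); K=i["intrinsics"];R=i["orientation"]
Y=np.array([-XC[1],XC[0],0]);im=cv2.imread("pics/l.png")[40:360,130:460]
def pr(P):
    c=(P-i["origin"])@R; p=c@K.T; p=p[:2]/p[2]; return (p-[180,130]+.5)*4-.5
im2=cv2.resize(im,None,fx=1.8,fy=1.8)
for a,col in((57,(0,0,255)),(60,(0,255,0)),(63,(255,0,0))):
    r=np.radians(a); X=-XC*np.cos(r)+[0,0,np.sin(r)]; N=XC*np.sin(r)+[0,0,np.cos(r)]
    pts=[pr(H+X*.110+Y*s*.083+N*t) for s in(1,-1) for t in(.004,0)]
    print(a,[p.round(0) for p in pts])
    base=[pr(H-X*.003+Y*.083+N*t) for t in(.004,0)]
    q=[((p-[130,40])*1.8).astype(int) for p in pts+base]
    for m,n in((0,2),(1,3),(0,4),(1,5)): cv2.line(im2,tuple(map(int,q[m])),tuple(map(int,q[n])),col,1)
cv2.imwrite("pics/a.png",im2)
E
```

```text
57 [array([242., 195.]), array([247., 201.]), array([418.,  73.]), array([423.,  78.])]
60 [array([233., 188.]), array([239., 193.]), array([410.,  66.]), array([416.,  71.])]
63 [array([224., 180.]), array([230., 185.]), array([403.,  60.]), array([408.,  64.])]
```

View pics/a.png

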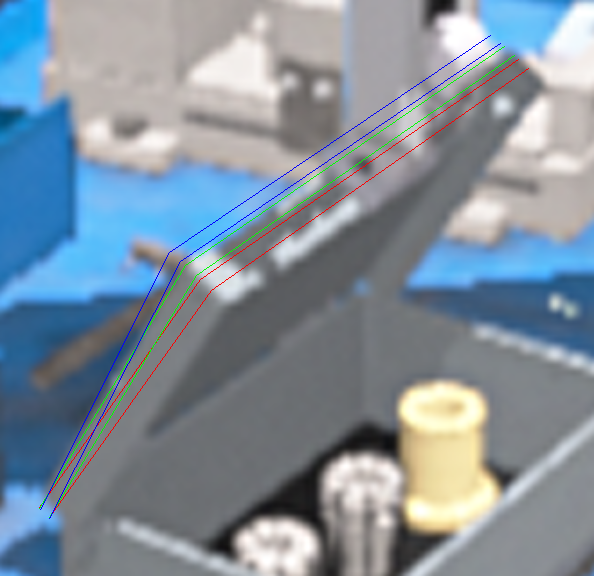

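The overlay agrees with 60°, give or take about 1°, and the steady grip and low forces fit that. The bystanders haven't moved, so I'm handing in.

```bash
python3 - <<'E'
from h import *
st(); print(arm.job_done())
E
```

```text
18.82 [0.5138 0.0565 0.1618] [ -0.1 -10.2  -2.1] gap 15.7 ff 30.0
the job is handed in; nothing more can be done
None
```

I handed the job in at 18.8 s: the bracket stands upright on the cart clear of the case, and the gripper is still holding the lid at about 60° (within roughly 1° by the camera overlay); the bush, collet and hex key were not touched.

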